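# Unload four flush boxes into the carrier tray in fixture order

### The arm

A 7-joint arm with a two-finger parallel gripper is mounted at the origin on the work surface. World frame = base frame: x ahead of the robot, y to its left, z up, the work surface at z = 0. Lengths are in m, angles in rad, forces in N, time in s.
With the tool pointing down it reaches from about 0.425 to 0.875 m from the base axis. Payload 4.7 kg.
Tool frame: the origin (TCP) lies midway between the tips of the shut fingers; the grasp point (between the pads) lies 19 mm behind it (ctrl.grip_point_offset is the distance from the TCP to the grasp point, in m); z points along the fingers, y is the line along which they close (so a half turn about z gives the same grasp; the last joint's range is limited). The gripper opens to 87 mm and grips with 3 to 60 N. Pads are 19 mm wide; open, the fingers measure 117 mm over their backs; the gripper's body (75 mm by 190 mm) begins 51 mm behind the grasp point.
Start: joints at [-1.256, 0.321, -0.07, 1.45, 0.023, 1.371, -0.057], TCP at [0.193, 0.621, 0.223] pointing down, gripper open.
Joint ranges: [-2.86, 2.86], [-0.3, 2.09], [-1.38, 1.24], [0.06, 2.45], [-1.56, 4.7], [0.09, 2.05], [-2.69, 2.69]. Speed limits (rad/s): [2.57, 2.57, 3.14, 3.14, 3.14, 3.14, 3.14].

### API

Orientations are given as a rotation vector (axis times angle).
In Python, from bench import ctrl gives the robot as it stands. The module is installed in compiled form; this text tells all that it offers.
- The arm moves only by the shell command python3 -m handwheel 'ROWS' [OPENING] [FORCE]. ROWS is JSON, a list of rows, each an object of numbers: "x", "y", "z": the shift along the tool's x, y, z in m; "wx", "wy", "wz": the turn, a rotation vector about the tool's x, y, z in degrees. A call has 1 to 10 rows; each row is the pose to reach, as a shift and turn from the pose commanded when the call began, along the tool's axes at that moment; what a row does not reach only later rows make up. A row lasts 1/12 s, in which the tool goes at most 41.7 mm and 7.16 degrees, less where a joint would pass 70% of its speed; a pose out of reach is approached as far as the arm can. A call with a gripper value outside its range is refused whole. OPENING is the finger opening in m, from 0 to 0.087, set as the call begins (- or left out, the last holds). The fingers move at their own pace and stop on an object; FORCE is the grip in N (left out, the last holds). Time passes only in rows, so rows that repeat a pose let the fingers close. It gives the time, the measured TCP pose, the force, the opening and the grip force at its end, in the units of the state.
- ctrl.get_state(): the state, without advancing time (a new reading comes with each control period).
- ctrl.get_image(name): name is "side" or "top" or "wrist"; returns a dict with "image" (384x512x3 uint8, red, green, blue), "K" (3x3 intrinsics, pixels), "world_to_cam" (4x4, takes a point from world to camera coordinates); the wrist camera has in their place "hand_eye" (4x4, takes a point from camera to tool coordinates, whose origin is the TCP and whose axes are the flange's). Camera axes: x right, y down, z forward; pixel columns grow to the right and rows downward; lengths in m; the calibration is good to about 2 mm. A picture is of the moment at which its call begins: read the wrist's pose just before it. There is no depth.
- ctrl.close_job(): hands the job in; it is judged then, once.
The state is a dict: "time": time; "joint_positions": joint angles; "qd": joint speeds; "joint_torque": joint torques, N m; "position": TCP position; "tool_rot": TCP orientation; "ft_force": force on the tool from outside, world axes, zero at the start; "torque": the same for the moment, N m; "grip_width": opening from 0.0 (shut) to 1.0 (fully open); "grip_force": force on a finger pad.
Only numpy, scipy, OpenCV 4.12 (cv2) and the standard library are available. Lean on these libraries where they do the work, as an engineer would, in place of code of your own. Each camera call takes 0.05 s, during which the arm holds its last target. There are 200 camera calls.

### The job

The four black flush boxes in the screwdriving fixture have their screws in and go on to the test station: move them across to the empty carrier tray, one box in each bay, keeping them in the same left-to-right order as they stand in the fixture, because the tester takes them by position. Set each box down, do not drop it, standing upright on the floor of its bay and about in the middle, and leave the screwdriver, the screw dish and the bottle where they are.

Things in the scene. Friction and masses are not known exactly. Their poses are not given: they have to be found in the camera images.
- round_center (a point): Loose black plastic flush-mounting box: round box, 60 mm outside diameter, 52 mm tall, the tallest and one of the two widest. Hollow, open upwards, 3 mm walls, two brass screws at the rim, about 60 g. This point is its centre, half-way up (26 mm above its underside), z up. It starts in its own nest in the fixture, axes within 5 degrees of the fixture's.
- square_center (a point): Loose black plastic flush-mounting box: square box, 56 x 56 mm, 46 mm tall; its sides are along its x and y axes. Hollow, open upwards, 3 mm walls, two brass screws at the rim, about 60 g. This point is its centre, half-way up (23 mm above its underside), z up. It starts in its own nest in the fixture, axes within 5 degrees of the fixture's.
- small_center (a point): Loose black plastic flush-mounting box: small round box, 40 mm outside diameter, 46 mm tall. Hollow, open upwards, 3 mm walls, two brass screws at the rim, about 45 g. This point is its centre, half-way up (23 mm above its underside), z up. It starts in its own nest in the fixture, axes within 5 degrees of the fixture's.
- oblong_center (a point): Loose black plastic flush-mounting box: narrow rectangular box, 38 mm along its x axis and 60 mm along its y axis, 46 mm tall. Hollow, open upwards, 3 mm walls, two brass screws at the rim, about 45 g. This point is its centre, half-way up (23 mm above its underside), z up. It starts in its own nest in the fixture, axes within 5 degrees of the fixture's.
- fixture: Screwdriving fixture, fixed: cream nylon base with a black plate, 104 (x) by 356 mm (y), 20 mm high, with a row of four nests along its y axis at y = +123, +41, -41, -123 mm. Origin under its centre on the bench, z up, +y end left seen from the robot, yaw under 12 degrees.
- nest_round: Cream nylon nest, 78 x 78 mm, mounted on the fixture in any of its four places; its corner stops (6 mm high, 2 mm play) fit the round box, which starts in it. Origin at the centre of its underside, 20 mm above the bench; the box stands 8 mm above the origin; axes parallel to the fixture's.
- nest_square: Cream nylon nest, 78 x 78 mm, mounted on the fixture in any of its four places; its corner stops (6 mm high, 2 mm play) fit the square box, which starts in it. Origin at the centre of its underside, 20 mm above the bench; the box stands 8 mm above the origin; axes parallel to the fixture's.
- nest_small: Cream nylon nest, 78 x 78 mm, mounted on the fixture in any of its four places; its corner stops (6 mm high, 2 mm play) fit the small box, which starts in it. Origin at the centre of its underside, 20 mm above the bench; the box stands 8 mm above the origin; axes parallel to the fixture's.
- nest_oblong: Cream nylon nest, 78 x 78 mm, mounted on the fixture in any of its four places; its corner stops (6 mm high, 2 mm play) fit the oblong box, which starts in it. Origin at the centre of its underside, 20 mm above the bench; the box stands 8 mm above the origin; axes parallel to the fixture's.
- tray: Empty fixed aluminium carrier tray, 100 (x) by 340 mm (y): a row of four bays centred at x = 0, y = +123, +41, -41, -123 mm, floor 18 mm above the origin. Bays 76 mm (y) by 80 mm (x) inside grey ribs 6 mm high; front and back ribs have a 46 mm gap for fingers. Origin: under its centre on the bench, z up, +y end left seen from the robot, yaw under 12 degrees. Nearer or farther than the fixture.
- screwdriver: Bystander: hand screwdriver 200 mm long with a black handle lying on the bench at the side.
- screw_dish: Bystander: round steel dish of screws, 72 mm across, 24 mm high, on the bench at the side.
- threadlock: Bystander: small white bottle, 34 mm across, 85 mm high, standing on the bench at the side.
Things that resemble listed ones, but are neither listed nor needed, are in the scene too. What is shaped like the part that bears small_center but blue or purple is not meant. Leave any green look-alike of the part that bears square_center alone.

How it is judged:
At the end, for the whole second after the job is handed in: Each box stands in the bay of the tray whose place in the row (counted from the same end, left to right) is that of its own nest in the fixture: its centre within 14 mm of the middle of the bay along either side of the tray, at its standing height to 4 mm, upright to 0.08 rad, at rest and released (((y of nest_round in the frame of fixture between 0.103 and 0.143 m and y of round_center in the frame of tray between 0.109 and 0.137 m) or (y of nest_round in the frame of fixture between 0.021 and 0.061 m and y of round_center in the frame of tray between 0.027 and 0.055 m) or (y of nest_round in the frame of fixture between -0.061 and -0.021 m and y of round_center in the frame of tray between -0.055 and -0.027 m) or (y of nest_round in the frame of fixture between -0.143 and -0.103 m and y of round_center in the frame of tray between -0.137 and -0.109 m)) and x of round_center in the frame of tray between -0.014 and 0.014 m and z of round_center in the frame of tray between 0.04 and 0.048 m and angle between each of round_center, square_center, small_center, oblong_center's own z axis and vertical below 0.08 rad and linear speed of each of box_round, box_square, box_small, box_oblong below 0.02 m/s and ((y of nest_square in the frame of fixture between 0.103 and 0.143 m and y of square_center in the frame of tray between 0.109 and 0.137 m) or (y of nest_square in the frame of fixture between 0.021 and 0.061 m and y of square_center in the frame of tray between 0.027 and 0.055 m) or (y of nest_square in the frame of fixture between -0.061 and -0.021 m and y of square_center in the frame of tray between -0.055 and -0.027 m) or (y of nest_square in the frame of fixture between -0.143 and -0.103 m and y of square_center in the frame of tray between -0.137 and -0.109 m)) and x of square_center in the frame of tray between -0.014 and 0.014 m and z of square_center in the frame of tray between 0.037 and 0.045 m and ((y of nest_small in the frame of fixture between 0.103 and 0.143 m and y of small_center in the frame of tray between 0.109 and 0.137 m) or (y of nest_small in the frame of fixture between 0.021 and 0.061 m and y of small_center in the frame of tray between 0.027 and 0.055 m) or (y of nest_small in the frame of fixture between -0.061 and -0.021 m and y of small_center in the frame of tray between -0.055 and -0.027 m) or (y of nest_small in the frame of fixture between -0.143 and -0.103 m and y of small_center in the frame of tray between -0.137 and -0.109 m)) and x of small_center in the frame of tray between -0.014 and 0.014 m and z of small_center in the frame of tray between 0.037 and 0.045 m and ((y of nest_oblong in the frame of fixture between 0.103 and 0.143 m and y of oblong_center in the frame of tray between 0.109 and 0.137 m) or (y of nest_oblong in the frame of fixture between 0.021 and 0.061 m and y of oblong_center in the frame of tray between 0.027 and 0.055 m) or (y of nest_oblong in the frame of fixture between -0.061 and -0.021 m and y of oblong_center in the frame of tray between -0.055 and -0.027 m) or (y of nest_oblong in the frame of fixture between -0.143 and -0.103 m and y of oblong_center in the frame of tray between -0.137 and -0.109 m)) and x of oblong_center in the frame of tray between -0.014 and 0.014 m and z of oblong_center in the frame of tray between 0.037 and 0.045 m); the robot touches nothing.
It fails at once if a box is let go more than 45 mm above where it stood in the fixture (dropped or thrown) ((contact force between the fingers and box_round below 0.05 N and height (world z) of round_center above 0.099 m) or (contact force between the fingers and box_square below 0.05 N and height (world z) of square_center above 0.096 m) or (contact force between the fingers and box_small below 0.05 N and height (world z) of small_center above 0.096 m) or (contact force between the fingers and box_oblong below 0.05 N and height (world z) of oblong_center above 0.096 m)).
It fails at once if the screwdriver, the screw dish or the bottle is moved by more than 20 mm (distance of any of screwdriver, screw_dish, threadlock from where it was at the start of the episode above 0.02 m).
It also fails if it takes over 93 s, if anything falls off the work surface, if the arm or the gripper's body presses on something with over 40 N, if the wrist force passes 120 N, or if a joint passes its speed limit or range.

## Working session

There is one attempt and no reset: what is moved stays moved. The work goes in short steps, Python scripts to look and compute and a shell command to move; the robot and the scene stay as the last step left them, time stands still between calls to the robot, and variables do not carry over. Pictures are saved under pics/ and viewed, at most 14 in all, crops included, and the job is handed in when it is done.

```bash
mkdir -p pics; python3 - <<'E'
from bench import ctrl
import cv2,pickle,numpy as np
s=ctrl.get_state();print(s['time'],s['position'],s['tool_rot'],s['grip_width'])
d={}
for n in('top','side'):
    r=ctrl.get_image(n);d[n]=r;cv2.imwrite(f'pics/{n}0.png',cv2.cvtColor(r['image'],cv2.COLOR_RGB2BGR))
    print(n,r['K'].tolist(),np.round(r['world_to_cam'],3).tolist())
pickle.dump(d,open('d0.pkl','wb'))
E
```

```text
0.0 [0.19244347 0.62026447 0.22142823] [-4.70628939e-01 -3.10594380e+00  3.05181402e-03] 0.9977515005141747
top [[434.8551252267124, 0.0, 256.4706983604387], [0.0, 434.8551252267124, 190.47647186423737], [0.0, 0.0, 1.0]] [[0.023, -1.0, 0.013, -0.023], [-0.997, -0.023, -0.068, 0.438], [0.069, -0.011, -0.998, 1.426], [0.0, 0.0, 0.0, 1.0]]
side [[420.78995218961234, 0.0, 253.6309991052783], [0.0, 420.78995218961234, 190.23731787938263], [0.0, 0.0, 1.0]] [[0.86, -0.51, 0.022, -0.378], [-0.277, -0.501, -0.82, 0.181], [0.429, 0.699, -0.572, 0.907], [0.0, 0.0, 0.0, 1.0]]
```

View pics/top0.png

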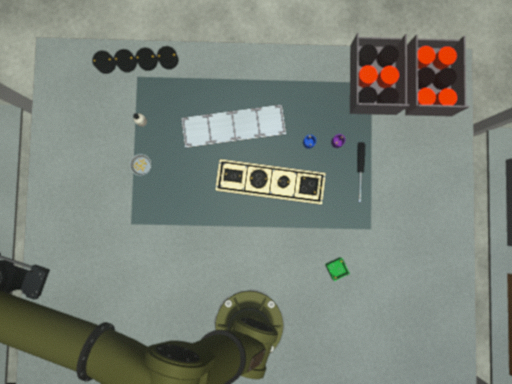

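View pics/side0.png

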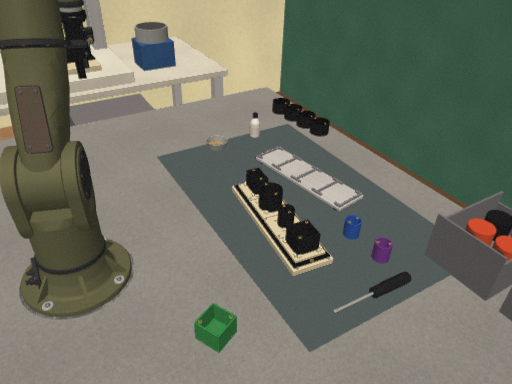

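The top view shows the cream fixture around (271,182), with oblong, round, small and square from left to right. The pale tray is farther out, around (234,126). The coloured decoys are off to the right, with the dish and bottle on the left. Next I'll measure the fixture and tray poses.

```bash
cat >h.py <<'E'
import cv2,numpy as np
from scipy.spatial.transform import Rotation as R
def rays(px,K,T,z):
    px=np.asarray(px,float).reshape(-1,2);d=np.c_[px,np.ones(len(px))]@np.linalg.inv(K).T@T[:3,:3]
    c=-T[:3,:3].T@T[:3,3];return (c+d*((z-c[2])/d[:,2])[:,None])[:,:2]
def proj(p,K,T):
    q=(np.asarray(p)@T[:3,:3].T+T[:3,3])@K.T;return q[:,:2]/q[:,2:]
def rect(mask,K,T,z):
    cs=cv2.findContours(mask,cv2.RETR_EXTERNAL,cv2.CHAIN_APPROX_NONE)[0];c=max(cs,key=cv2.contourArea)
    w=rays(c,K,T,z);(x,y),(a,b),t=cv2.minAreaRect((w*1000).astype(np.float32))
    if a>b:t-=90;a,b=b,a   # long side is y; t = yaw of x
    t=(t+90)%180-90
    return x,y,a,b,t
E
python3 - <<'E'
from h import *
import pickle
d=pickle.load(open('d0.pkl','rb'))
for n in('top','side'):
    r=d[n];im=r['image'];K,T=r['K'],r['world_to_cam'];hsv=cv2.cvtColor(im,cv2.COLOR_RGB2HSV)
    print(n,'cam',-T[:3,:3].T@T[:3,3])
    roi=np.zeros(im.shape[:2],np.uint8)
    cv2.fillPoly(roi,[proj([[.45,.33,0],[.9,.33,0],[.9,-.22,0],[.45,-.22,0]],K,T).astype(int)],255)
    cream=cv2.inRange(hsv,(15,35,150),(40,255,255))&roi
    tray=cv2.inRange(hsv,(0,0,135),(179,45,255))&roi
    k=np.ones((9,9),np.uint8)
    for nm,m,z in(('fix',cream,.02),('tray',tray,.018)):
        m=cv2.morphologyEx(m,cv2.MORPH_CLOSE,k);print(nm,np.round(rect(m,K,T,z),1))
        cv2.imwrite(f'pics/m_{n}_{nm}.png',m)
print(d['top']['image'][130:136,175:200].tolist()[3])
E
```

```text
top cam [0.33963518 0.00352418 1.45237439]
fix [ 4.950e+02 -4.690e+01  9.000e+01  3.381e+02 -1.000e-01]
tray [8.554e+02 5.490e+01 8.360e+01 5.461e+02 1.000e-01]
side cam [-0.01387936 -0.73613053  0.67530854]
fix [ 4.594e+02 -1.870e+01  4.700e+01  2.593e+02 -2.000e-01]
tray [ 8.391e+02  3.780e+01  8.230e+01  5.410e+02 -1.000e-01]
[[85, 104, 104], [87, 104, 105], [86, 106, 102], [86, 106, 104], [84, 106, 102], [86, 106, 104], [88, 104, 105], [107, 123, 118], [132, 142, 140], [143, 145, 145], [163, 167, 166], [193, 203, 204], [201, 214, 216], [201, 217, 218], [200, 214, 218], [201, 216, 218], [197, 210, 213], [198, 215, 217], [199, 214, 215], [200, 213, 216], [200, 215, 218], [201, 217, 217], [201, 217, 218], [202, 214, 217], [202, 216, 220]]
```

```bash
python3 - <<'E'
from h import *
import pickle
d=pickle.load(open('d0.pkl','rb'))
r=d['top'];K,T=r['K'],r['world_to_cam']
roi=rays([[160,90],[350,90],[350,220],[160,220]],K,T,0);print(roi.round(3).tolist())
P=np.c_[roi,np.zeros(4)]
for n in('top','side'):
    r=d[n];im=r['image'];K,T=r['K'],r['world_to_cam'];hsv=cv2.cvtColor(im,cv2.COLOR_RGB2HSV)
    m0=np.zeros(im.shape[:2],np.uint8);cv2.fillPoly(m0,[proj(P,K,T).astype(int)],255)
    cream=cv2.inRange(hsv,(12,35,110),(40,255,255))&m0
    tray=cv2.inRange(hsv,(0,0,128),(179,45,255))&m0
    out=im[:,:,::-1].copy()
    for nm,m,z,ks in(('fix',cream,.02,13),('tray',tray,.021,5)):
        m=cv2.morphologyEx(m,cv2.MORPH_CLOSE,np.ones((ks,ks),np.uint8));q=rect(m,K,T,z);print(n,nm,np.round(q,1))
        t=np.radians(q[4]);ex=np.array([np.cos(t),np.sin(t)]);ey=np.array([-ex[1],ex[0]])
        h=(50,170) if nm=='tray' else (52,178)
        c=[np.r_[np.array(q[:2])+a*h[0]*ex+b*h[1]*ey,z*1000]/1000 for a,b in((1,1),(1,-1),(-1,-1),(-1,1))]
        cv2.polylines(out,[(proj(c,K,T)*8).round().astype(int)],True,(0,0,255),1,cv2.LINE_AA,3)
        for y in(123,41,-41,-123):
            p=np.r_[np.array(q[:2])+y*ey,(18 if nm=='tray' else 78)]/1000;cv2.circle(out,tuple(proj([p],K,T)[0].round().astype(int)),1,(255,0,255),-1)
    if n=='top':cv2.imwrite('pics/ov.png',cv2.resize(out[90:220,160:350],None,fx=4,fy=4,interpolation=cv2.INTER_CUBIC))
E
```

```text
[[0.774, 0.322], [0.791, -0.324], [0.348, -0.327], [0.334, 0.306]]
top fix [469.8 -57.  108.4 358.7  -6.1]
top tray [653.4  69.7 105.4 343.5   9.2]
side fix [462.4 -69.  109.1 370.1  -6.2]
side tray [647.4  57.6 108.3 344.6   9.2]
```

View pics/ov.png

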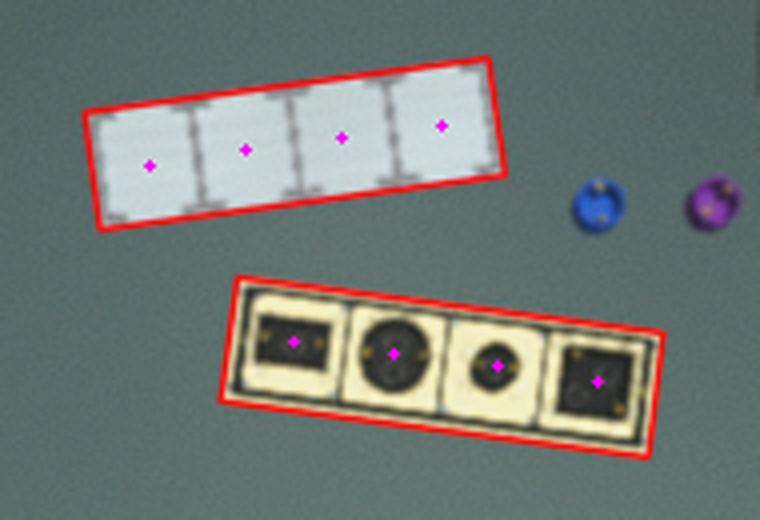

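```bash
cat >>h.py <<'E'
def yawR(deg):  # tool down, tool y along world heading deg
    t=np.radians(deg);y=np.array([np.cos(t),np.sin(t),0]);z=np.array([0,0,-1.]);return R.from_matrix(np.c_[np.cross(y,z),y,z])
def goto(p,deg,s=None):
    from bench import ctrl
    s=s or ctrl.get_state();R0=R.from_rotvec(s['tool_rot']);d=R0.inv().apply(np.array(p)-s['position'])
    w=(R0.inv()*yawR(deg)).as_rotvec(degrees=True)
    print('t%.2f'%s['time'],'pos',np.round(s['position'],4),'xyz',d.round(4),'w',w.round(1),'dist',np.linalg.norm(d).round(3))
E
python3 -c "
from h import *
goto([.50,-.03,.36],-6)"
```

```text
t0.10 pos [0.1925 0.6203 0.2216] xyz [-0.4864 -0.5303 -0.1375] w [-0.1  0.1 78.8] dist 0.733
```

```bash
T='see rows'; python3 -m handwheel '[{"x":-0.486,"y":-0.530,"z":-0.137,"wz":79},{"x":-0.486,"y":-0.530,"z":-0.137,"wz":79},{"x":-0.486,"y":-0.530,"z":-0.137,"wz":79},{"x":-0.486,"y":-0.530,"z":-0.137,"wz":79},{"x":-0.486,"y":-0.530,"z":-0.137,"wz":79},{"x":-0.486,"y":-0.530,"z":-0.137,"wz":79},{"x":-0.486,"y":-0.530,"z":-0.137,"wz":79},{"x":-0.486,"y":-0.530,"z":-0.137,"wz":79},{"x":-0.486,"y":-0.530,"z":-0.137,"wz":79},{"x":-0.486,"y":-0.530,"z":-0.137,"wz":79}]' 0.087 20; python3 -c "
from h import *
goto([.50,-.03,.36],-6)"
```

```text
t0.10 pos [0.1925 0.6203 0.2216] xyz [-0.4864 -0.5303 -0.1375] w [-0.1  0.1 78.8] dist 0.733invalid input at $[0]: expected keys x, y, z, wx, wy, wz
```

```bash
python3 -m handwheel '[{"x":-0.486,"y":-0.530,"z":-0.137,"wx":0,"wy":0,"wz":79},{"x":-0.486,"y":-0.530,"z":-0.137,"wx":0,"wy":0,"wz":79},{"x":-0.486,"y":-0.530,"z":-0.137,"wx":0,"wy":0,"wz":79},{"x":-0.486,"y":-0.530,"z":-0.137,"wx":0,"wy":0,"wz":79},{"x":-0.486,"y":-0.530,"z":-0.137,"wx":0,"wy":0,"wz":79},{"x":-0.486,"y":-0.530,"z":-0.137,"wx":0,"wy":0,"wz":79},{"x":-0.486,"y":-0.530,"z":-0.137,"wx":0,"wy":0,"wz":79},{"x":-0.486,"y":-0.530,"z":-0.137,"wx":0,"wy":0,"wz":79},{"x":-0.486,"y":-0.530,"z":-0.137,"wx":0,"wy":0,"wz":79},{"x":-0.486,"y":-0.530,"z":-0.137,"wx":0,"wy":0,"wz":79}]' 0.087 20; python3 -c "
from h import *
goto([.50,-.03,.36],-6)"
```

```text
time: 0.93
position: [0.3677, 0.2486, 0.3007]
tool_rot: [-2.206, -2.237, -0.0]
ft_force: [0.9, 0.5, -0.2]
grip_width: 0.999
grip_force: 0.0
t0.93 pos [0.3677 0.2486 0.3007] xyz [-0.2804  0.1284 -0.0594] w [-0.  -0.   6.8] dist 0.314
```

```bash
python3 -m handwheel '[{"x":-0.28,"y":0.128,"z":-0.06,"wx":0,"wy":0,"wz":7},{"x":-0.28,"y":0.128,"z":-0.06,"wx":0,"wy":0,"wz":7},{"x":-0.28,"y":0.128,"z":-0.06,"wx":0,"wy":0,"wz":7},{"x":-0.28,"y":0.128,"z":-0.06,"wx":0,"wy":0,"wz":7},{"x":-0.28,"y":0.128,"z":-0.06,"wx":0,"wy":0,"wz":7},{"x":-0.28,"y":0.128,"z":-0.06,"wx":0,"wy":0,"wz":7},{"x":-0.28,"y":0.128,"z":-0.06,"wx":0,"wy":0,"wz":7},{"x":-0.28,"y":0.128,"z":-0.06,"wx":0,"wy":0,"wz":7},{"x":-0.28,"y":0.128,"z":-0.06,"wx":0,"wy":0,"wz":7},{"x":-0.28,"y":0.128,"z":-0.06,"wx":0,"wy":0,"wz":7}]'; python3 - <<'E'
from h import *
from bench import ctrl
import pickle
goto([.50,-.03,.36],-6)
s=ctrl.get_state();r=ctrl.get_image('wrist');r['s']=s;pickle.dump(r,open('w1.pkl','wb'))
cv2.imwrite('pics/w1.png',r['image'][:,:,::-1]);print(s['position'],r['hand_eye'].round(3).tolist())
E
```

```text
time: 1.77
position: [0.501, -0.0277, 0.3603]
tool_rot: [-2.335, -2.101, 0.0]
ft_force: [-0.3, 0.5, 0.1]
grip_width: 1.001
grip_force: 0.0
t1.77 pos [ 0.501  -0.0277  0.3603] xyz [-0.0023 -0.0008  0.0003] w [-0. -0. -0.] dist 0.002
[ 0.50100808 -0.02774869  0.3603196 ] [[-0.0, -0.97, -0.244, 0.066], [1.0, -0.0, -0.001, 0.0], [0.001, -0.244, 0.97, -0.163], [0.0, 0.0, 0.0, 1.0]]
```

View pics/w1.png

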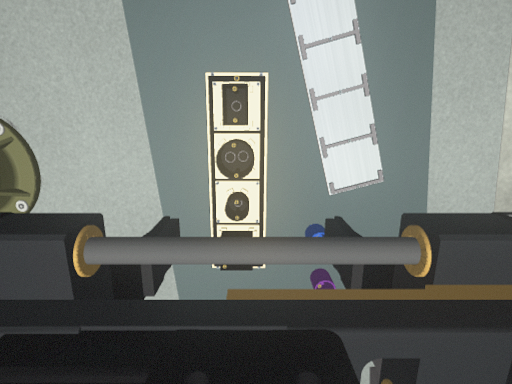

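The wrist view shows the fixture upright in the picture, with corners (206,73) and (268,73). The tray's right end has corners near (331,194) and (382,181). I'll check these against the top-view poses.

```bash
python3 - <<'E'
from h import *
import pickle
r=pickle.load(open('w1.pkl','rb'));s=r['s'];M=np.eye(4);M[:3,:3]=R.from_rotvec(s['tool_rot']).as_matrix();M[:3,3]=s['position']
T=np.linalg.inv(M@r['hand_eye']);K=r['K'];d=pickle.load(open('d0.pkl','rb'))
def loc(p,c,t):
    t=np.radians(t);p=np.array(p)*1000-c;return np.c_[p@[np.cos(t),np.sin(t)],p@[-np.sin(t),np.cos(t)]].round(1).tolist()
print('fix corners (expect -52,178 / 52,178)',loc(rays([[206,73],[268,73]],K,T,.02),[469.8,-57],-6.1))
print('tray corners (expect -50,-170/50,-170)',loc(rays([[331,194],[382,181]],K,T,.024),[653.4,69.7],9.2))
print('screws/box ',loc(rays([[235,160]],K,T,.08),[469.8,-57],-6.1))
im=r['image'];hsv=cv2.cvtColor(im,cv2.COLOR_RGB2HSV)
m=np.zeros(im.shape[:2],np.uint8);m[:205,190:300]=cv2.inRange(hsv,(12,35,110),(40,255,255))[:205,190:300]
cs=max(cv2.findContours(cv2.morphologyEx(m,cv2.MORPH_CLOSE,np.ones((9,9),np.uint8)),0,1)[0],key=cv2.contourArea)
l=np.array(loc(rays(cs,K,T,.02),[469.8,-57],-6.1));print('fix x ext at top/bottom',[(l[abs(l[:,1]-y)<15,0].min(),l[abs(l[:,1]-y)<15,0].max()) for y in(150,60,0)],l[:,1].max())
m[:]=0;m[:205,280:400]=cv2.inRange(hsv,(0,0,125),(179,40,255))[:205,280:400]
cs=max(cv2.findContours(cv2.morphologyEx(m,cv2.MORPH_CLOSE,np.ones((9,9),np.uint8)),0,1)[0],key=cv2.contourArea)
l=np.array(loc(rays(cs,K,T,.021),[653.4,69.7],9.2));print('tray',[(l[abs(l[:,1]-y)<15,0].min(),l[abs(l[:,1]-y)<15,0].max()) for y in(-120,-41,41)],l[:,1].min())
# side view, same check: tray/fixture far corners
for n in('top','side'):
    q=d[n]
    for nm,c,t,h,z in(('fix',[469.8,-57],-6.1,(52,178),.02),('tray',[653.4,69.7],9.2,(50,170),.024)):
        t=np.radians(t);ex=np.array([np.cos(t),np.sin(t)]);ey=np.array([-ex[1],ex[0]])
        print(n,nm,proj([np.r_[(np.array(c)+a*h[0]*ex+b*h[1]*ey)/1000,z] for a,b in((1,1),(1,-1),(-1,-1),(-1,1))],q['K'],q['world_to_cam']).round(0).tolist())
E
```

```text
fix corners (expect -52,178 / 52,178) [[-47.4, 172.5], [53.8, 172.6]]
tray corners (expect -50,-170/50,-170) [[-46.1, -169.6], [45.6, -169.9]]
screws/box  [[1.6, 38.3]]
fix x ext at top/bottom [(np.float64(-49.5), np.float64(52.7)), (np.float64(-49.8), np.float64(53.9)), (np.float64(-49.9), np.float64(53.0))] 174.1
tray [(np.float64(-131.0), np.float64(86.5)), (np.float64(-111.5), np.float64(97.7)), (np.float64(-91.2), np.float64(109.4))] -221.4
top fix [[219.0, 159.0], [325.0, 173.0], [322.0, 204.0], [215.0, 190.0]]
top tray [[181.0, 117.0], [282.0, 104.0], [286.0, 133.0], [184.0, 147.0]]
side fix [[264.0, 175.0], [332.0, 255.0], [292.0, 268.0], [230.0, 183.0]]
side tray [[278.0, 144.0], [362.0, 192.0], [338.0, 206.0], [254.0, 154.0]]
```

```bash
python3 -c "
from h import *
goto([.484,.0622,.13],-6.1)"
```

```text
t1.82 pos [ 0.5007 -0.026   0.36  ] xyz [ 0.0859 -0.0253  0.2301] w [-0.1 -0.   0.2] dist 0.247
```

```bash
python3 -m handwheel '[{"x":0.086,"y":-0.025,"z":0.23,"wx":0,"wy":0,"wz":0.2},{"x":0.086,"y":-0.025,"z":0.23,"wx":0,"wy":0,"wz":0.2},{"x":0.086,"y":-0.025,"z":0.23,"wx":0,"wy":0,"wz":0.2},{"x":0.086,"y":-0.025,"z":0.23,"wx":0,"wy":0,"wz":0.2},{"x":0.086,"y":-0.025,"z":0.23,"wx":0,"wy":0,"wz":0.2},{"x":0.086,"y":-0.025,"z":0.23,"wx":0,"wy":0,"wz":0.2},{"x":0.086,"y":-0.025,"z":0.23,"wx":0,"wy":0,"wz":0.2},{"x":0.086,"y":-0.025,"z":0.23,"wx":0,"wy":0,"wz":0.2},{"x":0.086,"y":-0.025,"z":0.23,"wx":0,"wy":0,"wz":0.2}]'; python3 - <<'E'
from h import *
from bench import ctrl
import pickle
goto([.484,.0622,.038],-6.1)
s=ctrl.get_state();r=ctrl.get_image('wrist');r['s']=s;pickle.dump(r,open('w2.pkl','wb'))
cv2.imwrite('pics/w2.png',r['image'][:,:,::-1])
E
```

```text
time: 2.57
position: [0.486, 0.0618, 0.1324]
tool_rot: [2.334, 2.102, 0.003]
ft_force: [0.8, -1.4, 1.0]
grip_width: 1.002
grip_force: 0.0
t2.57 pos [0.486  0.0618 0.1324] xyz [ 0.0002 -0.0022  0.0944] w [ 0.1 -0.   0.1] dist 0.094
```

View pics/w2.png

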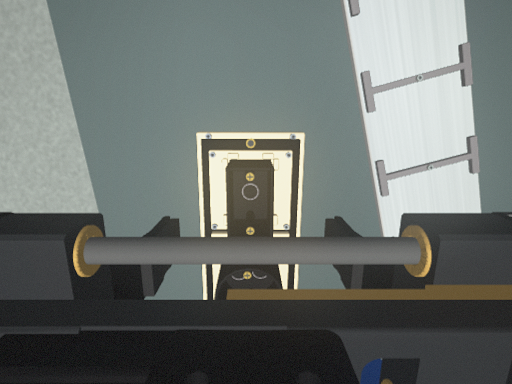

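The wrist view shows the oblong box centred between the fingers, with its screws at (250,176) and (250,230). I'll locate its centre from the screws, then descend.

```bash
cat >>h.py <<'E'
def wrist(r):
    s=r['s'];M=np.eye(4);M[:3,:3]=R.from_rotvec(s['tool_rot']).as_matrix();M[:3,3]=s['position'];return np.linalg.inv(M@r['hand_eye'])
E
python3 - <<'E'
from h import *
import pickle
r=pickle.load(open('w2.pkl','rb'));T=wrist(r)
a=rays([[250,176],[250,230]],r['K'],T,.072);print(a.mean(0),a)
c=rays([[197,133],[304,133]],r['K'],T,.02);print('fixture end',c,c.mean(0))
# tray rib centres  y=+-... middle ribs
print('rib ends',rays([[368,91],[466,65],[382,178],[474,155]],r['K'],T,.024))
E
```

```text
[0.48466762 0.06245788] [[0.48707709 0.08504173]
 [0.48225815 0.03987404]]
fixture end [[0.44071902 0.12108567]
 [0.5405139  0.11058354]] [0.49061646 0.1158346 ]
rib ends [[0.59894392 0.14161324]
 [0.68449989 0.15432163]
 [0.61179354 0.06063406]
 [0.69797722 0.07374473]]
```

```bash
python3 -m handwheel '[{"x":0,"y":-0.001,"z":0.03,"wx":0,"wy":0,"wz":0},{"x":0,"y":-0.001,"z":0.06,"wx":0,"wy":0,"wz":0},{"x":0,"y":-0.001,"z":0.08,"wx":0,"wy":0,"wz":0},{"x":0,"y":-0.001,"z":0.09,"wx":0,"wy":0,"wz":0},{"x":0,"y":-0.001,"z":0.094,"wx":0,"wy":0,"wz":0},{"x":0,"y":-0.001,"z":0.094,"wx":0,"wy":0,"wz":0}]' && python3 -m handwheel '[{"x":0,"y":0,"z":0,"wx":0,"wy":0,"wz":0},{"x":0,"y":0,"z":0,"wx":0,"wy":0,"wz":0},{"x":0,"y":0,"z":0,"wx":0,"wy":0,"wz":0},{"x":0,"y":0,"z":0,"wx":0,"wy":0,"wz":0},{"x":0,"y":0,"z":0,"wx":0,"wy":0,"wz":0},{"x":0,"y":0,"z":0,"wx":0,"wy":0,"wz":0},{"x":0,"y":0,"z":0,"wx":0,"wy":0,"wz":0},{"x":0,"y":0,"z":0,"wx":0,"wy":0,"wz":0}]' 0.0 15; python3 -c "
from h import *
goto([.6338,.1884,.11],9.2)"
```

```text
time: 3.12
position: [0.485, 0.0614, 0.0375]
tool_rot: [2.336, 2.1, 0.002]
ft_force: [0.1, 0.4, 0.4]
grip_width: 0.999
grip_force: 0.0
time: 3.78
position: [0.4839, 0.0616, 0.0365]
tool_rot: [-2.336, -2.101, -0.0]
ft_force: [-0.3, 0.2, -0.0]
grip_width: 0.475
grip_force: 0.0
t3.78 pos [0.4839 0.0616 0.0365] xyz [ 0.1419  0.1357 -0.0735] w [ -0.   -0.  -15.3] dist 0.21
```

```bash
python3 -m handwheel '[{"x":0,"y":0,"z":0,"wx":0,"wy":0,"wz":0},{"x":0,"y":0,"z":0,"wx":0,"wy":0,"wz":0},{"x":0,"y":0,"z":0,"wx":0,"wy":0,"wz":0},{"x":0,"y":0,"z":-0.015,"wx":0,"wy":0,"wz":0},{"x":0,"y":0,"z":-0.04,"wx":0,"wy":0,"wz":0},{"x":0,"y":0,"z":-0.065,"wx":0,"wy":0,"wz":0},{"x":0,"y":0,"z":-0.075,"wx":0,"wy":0,"wz":0},{"x":0,"y":0,"z":-0.075,"wx":0,"wy":0,"wz":0}]'; python3 -c "
from h import *
goto([.6338,.1884,.11],9.2)"
```

```text
time: 4.45
position: [0.4859, 0.0621, 0.1139]
tool_rot: [2.334, 2.1, 0.008]
ft_force: [0.4, 0.2, -0.4]
grip_width: 0.438
grip_force: 15.0
t4.45 pos [0.4859 0.0621 0.1139] xyz [0.1412 0.1338 0.0048] w [  0.3  -0.1 -15.2] dist 0.195
```

```bash
python3 -m handwheel '[{"x":0.018,"y":0.016,"z":0,"wx":0,"wy":0,"wz":-2},{"x":0.045,"y":0.042,"z":0,"wx":0,"wy":0,"wz":-6},{"x":0.072,"y":0.068,"z":0,"wx":0,"wy":0,"wz":-10},{"x":0.1,"y":0.094,"z":0,"wx":0,"wy":0,"wz":-13},{"x":0.125,"y":0.118,"z":0,"wx":0,"wy":0,"wz":-15.2},{"x":0.136,"y":0.129,"z":0,"wx":0,"wy":0,"wz":-15.2},{"x":0.141,"y":0.134,"z":0,"wx":0,"wy":0,"wz":-15.2},{"x":0.141,"y":0.134,"z":0,"wx":0,"wy":0,"wz":-15.2},{"x":0.141,"y":0.134,"z":0.02,"wx":0,"wy":0,"wz":-15.2},{"x":0.141,"y":0.134,"z":0.03,"wx":0,"wy":0,"wz":-15.2}]'; python3 - <<'E'
from h import *
from bench import ctrl
goto([.6338,.1884,.029],9.2)
s=ctrl.get_state();r=ctrl.get_image('wrist');r['s']=s
cv2.imwrite('pics/w3.png',r['image'][:,:,::-1])
goto([.6338,.1884,.029],9.2)
E
```

```text
time: 5.28
position: [0.6304, 0.1856, 0.0796]
tool_rot: [-2.039, -2.389, 0.004]
ft_force: [-1.9, -0.8, -1.4]
grip_width: 0.438
grip_force: 15.0
t5.28 pos [0.6304 0.1856 0.0796] xyz [0.0023 0.0039 0.0506] w [-0.2  0.1 -0.2] dist 0.051
t5.33 pos [0.6288 0.1854 0.0775] xyz [0.0023 0.0057 0.0484] w [-0.4  0.1 -0.2] dist 0.049
```

View pics/w3.png

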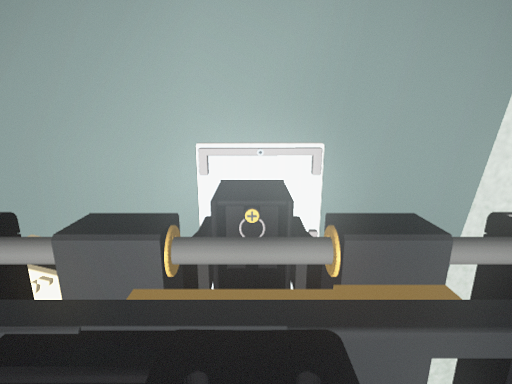

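The box is held over the left bay. The tray's end corners are at (197,144) and (325,144), slightly right of the box screw at (252,216).

```bash
python3 - <<'E'
from h import *
from bench import ctrl
import pickle
s=ctrl.get_state();r=pickle.load(open('w2.pkl','rb'));r['s']={'tool_rot':s['tool_rot'],'position':[.6296,.1855,.0786]};
from bench import ctrl
c=rays([[197,144],[325,144]],r['K'],wrist(r),.024).mean(0);print('tray end',c,'ctr bay',c-.047*np.array([-.16,.987]))
E
python3 -m handwheel '[{"x":0.002,"y":0.005,"z":0.02,"wx":0,"wy":0,"wz":0},{"x":0.002,"y":0.005,"z":0.035,"wx":0,"wy":0,"wz":0},{"x":0.002,"y":0.005,"z":0.044,"wx":0,"wy":0,"wz":0},{"x":0.002,"y":0.005,"z":0.049,"wx":0,"wy":0,"wz":0},{"x":0.002,"y":0.005,"z":0.052,"wx":0,"wy":0,"wz":0},{"x":0.002,"y":0.005,"z":0.053,"wx":0,"wy":0,"wz":0},{"x":0.002,"y":0.005,"z":0.053,"wx":0,"wy":0,"wz":0}]'
```

```text
tray end [0.62825967 0.23451449] ctr bay [0.63577967 0.18812549]
time: 5.92
position: [0.6369, 0.1903, 0.0291]
tool_rot: [2.037, 2.391, 0.001]
ft_force: [-0.1, -0.3, -1.0]
grip_width: 0.44
grip_force: 15.0
```

```bash
python3 -m handwheel '[{"x":0,"y":0,"z":0.001,"wx":0,"wy":0,"wz":0},{"x":0,"y":0,"z":0.002,"wx":0,"wy":0,"wz":0},{"x":0,"y":0,"z":0.002,"wx":0,"wy":0,"wz":0}]'; python3 -c "
from h import *
goto([.6338,.1884,.029],9.2)"
```

```text
time: 6.17
position: [0.6369, 0.1905, 0.0269]
tool_rot: [2.037, 2.391, 0.001]
ft_force: [-0.2, -0.5, -1.1]
grip_width: 0.434
grip_force: 15.0
t6.17 pos [0.6369 0.1905 0.0269] xyz [-0.0016 -0.0034 -0.0021] w [ 0.  -0.  -0.1] dist 0.004
```

```bash
python3 -m handwheel '[{"x":0,"y":0,"z":0,"wx":0,"wy":0,"wz":0},{"x":0,"y":0,"z":0,"wx":0,"wy":0,"wz":0},{"x":0,"y":0,"z":0,"wx":0,"wy":0,"wz":0},{"x":0,"y":0,"z":0,"wx":0,"wy":0,"wz":0},{"x":0,"y":0,"z":0,"wx":0,"wy":0,"wz":0},{"x":0,"y":0,"z":-0.02,"wx":0,"wy":0,"wz":0},{"x":0,"y":0,"z":-0.06,"wx":0,"wy":0,"wz":0},{"x":0,"y":0,"z":-0.1,"wx":0,"wy":0,"wz":0},{"x":0,"y":0,"z":-0.1,"wx":0,"wy":0,"wz":0}]' 0.087; python3 -c "
from h import *
goto([.4753,-.0193,.13],-6.1)"
```

```text
time: 6.92
position: [0.6419, 0.1913, 0.1357]
tool_rot: [2.033, 2.386, 0.019]
ft_force: [3.1, 0.5, 1.6]
grip_width: 0.977
grip_force: 0.0
t6.92 pos [0.6419 0.1913 0.1357] xyz [-0.1816 -0.1979  0.0025] w [ 0.8 -0.3 15.2] dist 0.269
```

```bash
python3 -m handwheel '[{"x":-0.182,"y":-0.193,"z":0,"wx":0,"wy":0,"wz":15.2},{"x":-0.182,"y":-0.193,"z":0,"wx":0,"wy":0,"wz":15.2},{"x":-0.182,"y":-0.193,"z":0,"wx":0,"wy":0,"wz":15.2},{"x":-0.182,"y":-0.193,"z":0,"wx":0,"wy":0,"wz":15.2},{"x":-0.182,"y":-0.193,"z":0,"wx":0,"wy":0,"wz":15.2},{"x":-0.182,"y":-0.193,"z":0,"wx":0,"wy":0,"wz":15.2},{"x":-0.182,"y":-0.193,"z":0,"wx":0,"wy":0,"wz":15.2},{"x":-0.182,"y":-0.193,"z":0,"wx":0,"wy":0,"wz":15.2},{"x":-0.182,"y":-0.193,"z":0,"wx":0,"wy":0,"wz":15.2},{"x":-0.182,"y":-0.193,"z":0,"wx":0,"wy":0,"wz":15.2}]'; python3 - <<'E'
from h import *
from bench import ctrl
import pickle
s=ctrl.get_state();r=ctrl.get_image('wrist');r['s']=s;pickle.dump(r,open('w4.pkl','wb'))
cv2.imwrite('pics/w4.png',r['image'][:,:,::-1])
goto([.4753,-.0193,.038],-6.1)
E
```

```text
time: 7.75
position: [0.4759, -0.0189, 0.1269]
tool_rot: [2.334, 2.102, 0.002]
ft_force: [-0.4, -0.5, 0.5]
grip_width: 1.002
grip_force: 0.0
t7.80 pos [ 0.4759 -0.0187  0.1268] xyz [-0.0007 -0.0007  0.0888] w [ 0.1 -0.   0.1] dist 0.089
```

View pics/w4.png

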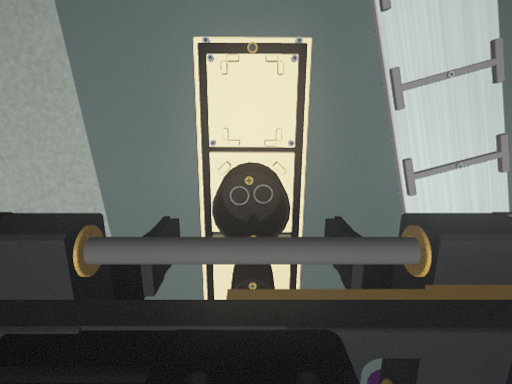

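The round box is centred between the fingers at x≈251, and its nest is as predicted. Descending and gripping.

```bash
python3 -m handwheel '[{"x":-0.001,"y":-0.001,"z":0.03,"wx":0,"wy":0,"wz":0},{"x":-0.001,"y":-0.001,"z":0.06,"wx":0,"wy":0,"wz":0},{"x":-0.001,"y":-0.001,"z":0.078,"wx":0,"wy":0,"wz":0},{"x":-0.001,"y":-0.001,"z":0.086,"wx":0,"wy":0,"wz":0},{"x":-0.001,"y":-0.001,"z":0.089,"wx":0,"wy":0,"wz":0},{"x":-0.001,"y":-0.001,"z":0.089,"wx":0,"wy":0,"wz":0}]' && python3 -m handwheel '[{"x":0,"y":0,"z":0,"wx":0,"wy":0,"wz":0},{"x":0,"y":0,"z":0,"wx":0,"wy":0,"wz":0},{"x":0,"y":0,"z":0,"wx":0,"wy":0,"wz":0},{"x":0,"y":0,"z":0,"wx":0,"wy":0,"wz":0},{"x":0,"y":0,"z":0,"wx":0,"wy":0,"wz":0},{"x":0,"y":0,"z":0,"wx":0,"wy":0,"wz":0},{"x":0,"y":0,"z":0,"wx":0,"wy":0,"wz":0},{"x":0,"y":0,"z":0,"wx":0,"wy":0,"wz":0},{"x":0,"y":0,"z":0,"wx":0,"wy":0,"wz":0}]' 0.0 15; python3 -c "
from h import *
goto([.6485,.1075,.11],9.2)"
```

```text
time: 8.3
position: [0.4744, -0.0204, 0.0373]
tool_rot: [2.334, 2.102, -0.002]
ft_force: [-0.7, 0.7, 0.3]
grip_width: 0.999
grip_force: 0.0
time: 9.05
position: [0.4744, -0.0208, 0.038]
tool_rot: [2.335, 2.101, 0.001]
ft_force: [-0.9, 0.0, 5.1]
grip_width: 0.682
grip_force: 15.0
t9.05 pos [ 0.4744 -0.0208  0.038 ] xyz [ 0.1459  0.1597 -0.0718] w [  0.   -0.  -15.3] dist 0.228
```

```bash
python3 -m handwheel '[{"x":0,"y":0,"z":-0.015,"wx":0,"wy":0,"wz":0},{"x":0,"y":0,"z":-0.04,"wx":0,"wy":0,"wz":0},{"x":0,"y":0,"z":-0.065,"wx":0,"wy":0,"wz":0},{"x":0,"y":0,"z":-0.075,"wx":0,"wy":0,"wz":0},{"x":0,"y":0,"z":-0.075,"wx":0,"wy":0,"wz":0}]' && python3 -m handwheel '[{"x":0.014,"y":0.015,"z":0,"wx":0,"wy":0,"wz":-2},{"x":0.039,"y":0.042,"z":0,"wx":0,"wy":0,"wz":-5},{"x":0.065,"y":0.07,"z":0,"wx":0,"wy":0,"wz":-8},{"x":0.09,"y":0.098,"z":0,"wx":0,"wy":0,"wz":-11},{"x":0.115,"y":0.125,"z":0,"wx":0,"wy":0,"wz":-14},{"x":0.135,"y":0.147,"z":0,"wx":0,"wy":0,"wz":-15.3},{"x":0.144,"y":0.157,"z":0,"wx":0,"wy":0,"wz":-15.3},{"x":0.146,"y":0.16,"z":0,"wx":0,"wy":0,"wz":-15.3},{"x":0.146,"y":0.16,"z":0,"wx":0,"wy":0,"wz":-15.3},{"x":0.146,"y":0.16,"z":0,"wx":0,"wy":0,"wz":-15.3}]'; python3 -c "
from h import *
goto([.6485,.1075,.028],9.2)"
```

```text
time: 9.47
position: [0.4757, -0.0206, 0.1144]
tool_rot: [2.334, 2.1, 0.007]
ft_force: [1.2, 0.3, -1.0]
grip_width: 0.68
grip_force: 15.0
time: 10.3
position: [0.6472, 0.1059, 0.111]
tool_rot: [-2.036, -2.391, 0.005]
ft_force: [0.7, 0.3, -1.0]
grip_width: 0.68
grip_force: 15.0
t10.30 pos [0.6472 0.1059 0.111 ] xyz [0.0014 0.0018 0.083 ] w [-0.2  0.1 -0. ] dist 0.083
```

```bash
python3 -m handwheel '[{"x":0.001,"y":0.002,"z":0.03,"wx":0,"wy":0,"wz":0},{"x":0.001,"y":0.002,"z":0.055,"wx":0,"wy":0,"wz":0},{"x":0.001,"y":0.002,"z":0.07,"wx":0,"wy":0,"wz":0},{"x":0.001,"y":0.002,"z":0.077,"wx":0,"wy":0,"wz":0},{"x":0.001,"y":0.002,"z":0.08,"wx":0,"wy":0,"wz":0},{"x":0.001,"y":0.002,"z":0.082,"wx":0,"wy":0,"wz":0},{"x":0.001,"y":0.002,"z":0.083,"wx":0,"wy":0,"wz":0},{"x":0.001,"y":0.002,"z":0.084,"wx":0,"wy":0,"wz":0},{"x":0.001,"y":0.002,"z":0.0845,"wx":0,"wy":0,"wz":0},{"x":0.001,"y":0.002,"z":0.0845,"wx":0,"wy":0,"wz":0}]'
```

```text
time: 11.13
position: [0.6507, 0.1089, 0.0288]
tool_rot: [2.035, 2.393, 0.002]
ft_force: [0.6, 0.2, -1.3]
grip_width: 0.678
grip_force: 15.0
```

```bash
python3 -m handwheel '[{"x":0,"y":0,"z":0,"wx":0,"wy":0,"wz":0},{"x":0,"y":0,"z":0,"wx":0,"wy":0,"wz":0},{"x":0,"y":0,"z":0,"wx":0,"wy":0,"wz":0},{"x":0,"y":0,"z":0,"wx":0,"wy":0,"wz":0},{"x":0,"y":0,"z":-0.02,"wx":0,"wy":0,"wz":0},{"x":0,"y":0,"z":-0.055,"wx":0,"wy":0,"wz":0},{"x":0,"y":0,"z":-0.09,"wx":0,"wy":0,"wz":0},{"x":0,"y":0,"z":-0.1,"wx":0,"wy":0,"wz":0},{"x":0,"y":0,"z":-0.1,"wx":0,"wy":0,"wz":0},{"x":0,"y":0,"z":-0.1,"wx":0,"wy":0,"wz":0}]' 0.087; python3 -c "
from h import *
goto([.4664,-.1013,.13],-6.1)"
```

```text
time: 11.97
position: [0.6505, 0.1089, 0.1284]
tool_rot: [2.035, 2.393, 0.002]
ft_force: [-0.9, 0.2, -0.0]
grip_width: 0.997
grip_force: 0.0
t11.97 pos [0.6505 0.1089 0.1284] xyz [-0.1779 -0.2155 -0.0019] w [ 0.1 -0.  15.4] dist 0.279
```

```bash
python3 -m handwheel '[{"x":-0.178,"y":-0.215,"z":-0.002,"wx":0,"wy":0,"wz":15.4},{"x":-0.178,"y":-0.215,"z":-0.002,"wx":0,"wy":0,"wz":15.4},{"x":-0.178,"y":-0.215,"z":-0.002,"wx":0,"wy":0,"wz":15.4},{"x":-0.178,"y":-0.215,"z":-0.002,"wx":0,"wy":0,"wz":15.4},{"x":-0.178,"y":-0.215,"z":-0.002,"wx":0,"wy":0,"wz":15.4},{"x":-0.178,"y":-0.215,"z":-0.002,"wx":0,"wy":0,"wz":15.4},{"x":-0.178,"y":-0.215,"z":-0.002,"wx":0,"wy":0,"wz":15.4},{"x":-0.178,"y":-0.215,"z":-0.002,"wx":0,"wy":0,"wz":15.4},{"x":-0.178,"y":-0.215,"z":-0.002,"wx":0,"wy":0,"wz":15.4},{"x":-0.178,"y":-0.215,"z":-0.002,"wx":0,"wy":0,"wz":15.4}]'; python3 - <<'E'
from h import *
from bench import ctrl
import pickle
s=ctrl.get_state();r=ctrl.get_image('wrist');r['s']=s;pickle.dump(r,open('w5.pkl','wb'))
cv2.imwrite('pics/w5.png',r['image'][:,:,::-1])
goto([.4664,-.1013,.038],-6.1)
E
```

```text
time: 12.8
position: [0.4664, -0.1004, 0.1292]
tool_rot: [-2.336, -2.099, 0.001]
ft_force: [-0.0, 0.9, 0.3]
grip_width: 1.001
grip_force: 0.0
t12.85 pos [ 0.4668 -0.1001  0.1293] xyz [-0.0012 -0.0002  0.0913] w [-0.1  0.   0.1] dist 0.091
```

View pics/w5.png

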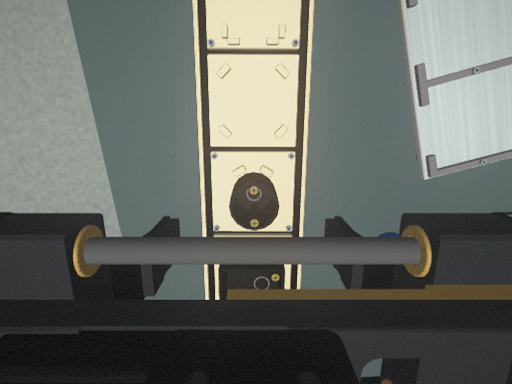

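The small round box is centred between the fingers, with its screws at (254,190) and (254,223). I need to shift about 2–3 mm in tool −x.

```bash
python3 - <<'E'
from h import *
import pickle
r=pickle.load(open('w5.pkl','rb'));a=rays([[254,190],[254,223]],r['K'],wrist(r),.072);print(a.mean(0))
E
python3 -m handwheel '[{"x":-0.002,"y":0,"z":0.03,"wx":0,"wy":0,"wz":0},{"x":-0.002,"y":0,"z":0.06,"wx":0,"wy":0,"wz":0},{"x":-0.002,"y":0,"z":0.08,"wx":0,"wy":0,"wz":0},{"x":-0.002,"y":0,"z":0.088,"wx":0,"wy":0,"wz":0},{"x":-0.002,"y":0,"z":0.091,"wx":0,"wy":0,"wz":0},{"x":-0.002,"y":0,"z":0.091,"wx":0,"wy":0,"wz":0},{"x":-0.002,"y":0,"z":0.091,"wx":0,"wy":0,"wz":0}]'; python3 -c "
from h import *
goto([.4664,-.1013,.038],-6.1)"
```

```text
[ 0.46792567 -0.10165277]
time: 13.43
position: [0.4676, -0.1033, 0.0399]
tool_rot: [2.336, 2.099, 0.001]
ft_force: [-0.4, 0.9, -0.6]
grip_width: 0.998
grip_force: 0.0
t13.43 pos [ 0.4676 -0.1033  0.0399] xyz [ 0.0019 -0.0014  0.0019] w [ 0.1  0.  -0. ] dist 0.003
```

```bash
python3 -m handwheel '[{"x":0.001,"y":0,"z":0.001,"wx":0,"wy":0,"wz":0},{"x":0.001,"y":0,"z":0.001,"wx":0,"wy":0,"wz":0},{"x":0.001,"y":0,"z":0.001,"wx":0,"wy":0,"wz":0},{"x":0.001,"y":0,"z":0.001,"wx":0,"wy":0,"wz":0},{"x":0.001,"y":0,"z":0.001,"wx":0,"wy":0,"wz":0},{"x":0.001,"y":0,"z":0.001,"wx":0,"wy":0,"wz":0},{"x":0.001,"y":0,"z":0.001,"wx":0,"wy":0,"wz":0},{"x":0.001,"y":0,"z":0.001,"wx":0,"wy":0,"wz":0},{"x":0.001,"y":0,"z":0.001,"wx":0,"wy":0,"wz":0},{"x":0.001,"y":0,"z":0.001,"wx":0,"wy":0,"wz":0}]' 0.0 15 && python3 -m handwheel '[{"x":0,"y":0,"z":0,"wx":0,"wy":0,"wz":0},{"x":0,"y":0,"z":0,"wx":0,"wy":0,"wz":0}]'; python3 -c "
from h import *
goto([.6618,.0262,.11],9.2)"
```

```text
time: 14.27
position: [0.4666, -0.1024, 0.0381]
tool_rot: [2.337, 2.099, 0.0]
ft_force: [0.6, 0.0, -0.3]
grip_width: 0.45
grip_force: 15.0
time: 14.43
position: [0.4666, -0.1024, 0.0381]
tool_rot: [2.337, 2.099, 0.0]
ft_force: [-0.1, 0.4, 0.8]
grip_width: 0.448
grip_force: 15.0
t14.43 pos [ 0.4666 -0.1024  0.0381] xyz [ 0.1488  0.1803 -0.0719] w [  0.   -0.  -15.4] dist 0.245
```

```bash
python3 -m handwheel '[{"x":0,"y":0,"z":-0.015,"wx":0,"wy":0,"wz":0},{"x":0,"y":0,"z":-0.04,"wx":0,"wy":0,"wz":0},{"x":0,"y":0,"z":-0.065,"wx":0,"wy":0,"wz":0},{"x":0,"y":0,"z":-0.075,"wx":0,"wy":0,"wz":0},{"x":0,"y":0,"z":-0.075,"wx":0,"wy":0,"wz":0}]' && python3 -m handwheel '[{"x":0.014,"y":0.017,"z":0,"wx":0,"wy":0,"wz":-2},{"x":0.04,"y":0.048,"z":0,"wx":0,"wy":0,"wz":-5},{"x":0.066,"y":0.079,"z":0,"wx":0,"wy":0,"wz":-8},{"x":0.092,"y":0.11,"z":0,"wx":0,"wy":0,"wz":-11},{"x":0.118,"y":0.141,"z":0,"wx":0,"wy":0,"wz":-14},{"x":0.138,"y":0.166,"z":0,"wx":0,"wy":0,"wz":-15.4},{"x":0.147,"y":0.177,"z":0,"wx":0,"wy":0,"wz":-15.4},{"x":0.149,"y":0.18,"z":0,"wx":0,"wy":0,"wz":-15.4},{"x":0.149,"y":0.18,"z":0,"wx":0,"wy":0,"wz":-15.4},{"x":0.149,"y":0.18,"z":0,"wx":0,"wy":0,"wz":-15.4}]'; python3 -c "
from h import *
goto([.6618,.0262,.028],9.2)"
```

```text
time: 14.85
position: [0.4685, -0.1025, 0.1152]
tool_rot: [2.335, 2.098, 0.007]
ft_force: [-0.2, 0.1, -0.8]
grip_width: 0.446
grip_force: 15.0
time: 15.68
position: [0.66, 0.0248, 0.1116]
tool_rot: [-2.036, -2.391, 0.004]
ft_force: [0.4, -0.4, -0.2]
grip_width: 0.448
grip_force: 15.0
t15.68 pos [0.66   0.0248 0.1116] xyz [0.0011 0.0022 0.0836] w [-0.2  0.  -0. ] dist 0.084
```

```bash
python3 -m handwheel '[{"x":0.001,"y":0.001,"z":0.03,"wx":0,"wy":0,"wz":0},{"x":0.001,"y":0.001,"z":0.055,"wx":0,"wy":0,"wz":0},{"x":0.001,"y":0.001,"z":0.07,"wx":0,"wy":0,"wz":0},{"x":0.001,"y":0.001,"z":0.077,"wx":0,"wy":0,"wz":0},{"x":0.001,"y":0.001,"z":0.08,"wx":0,"wy":0,"wz":0},{"x":0.001,"y":0.001,"z":0.082,"wx":0,"wy":0,"wz":0},{"x":0.001,"y":0.001,"z":0.083,"wx":0,"wy":0,"wz":0},{"x":0.001,"y":0.001,"z":0.084,"wx":0,"wy":0,"wz":0},{"x":0.001,"y":0.001,"z":0.0845,"wx":0,"wy":0,"wz":0},{"x":0.001,"y":0.001,"z":0.0845,"wx":0,"wy":0,"wz":0}]' && python3 -m handwheel '[{"x":0,"y":0,"z":0,"wx":0,"wy":0,"wz":0},{"x":0,"y":0,"z":0,"wx":0,"wy":0,"wz":0},{"x":0,"y":0,"z":0,"wx":0,"wy":0,"wz":0},{"x":0,"y":0,"z":0,"wx":0,"wy":0,"wz":0},{"x":0,"y":0,"z":-0.02,"wx":0,"wy":0,"wz":0},{"x":0,"y":0,"z":-0.055,"wx":0,"wy":0,"wz":0},{"x":0,"y":0,"z":-0.09,"wx":0,"wy":0,"wz":0},{"x":0,"y":0,"z":-0.1,"wx":0,"wy":0,"wz":0},{"x":0,"y":0,"z":-0.1,"wx":0,"wy":0,"wz":0},{"x":0,"y":0,"z":-0.1,"wx":0,"wy":0,"wz":0}]' 0.087; python3 -c "
from h import *
goto([.4583,-.1828,.13],-6.1)"
```

```text
time: 16.52
position: [0.6628, 0.0276, 0.0292]
tool_rot: [2.035, 2.393, 0.002]
ft_force: [-0.6, 0.3, -0.4]
grip_width: 0.442
grip_force: 15.0
time: 17.35
position: [0.6625, 0.0277, 0.1289]
tool_rot: [2.035, 2.393, 0.002]
ft_force: [0.5, 0.4, -0.8]
grip_width: 0.99
grip_force: 0.0
t17.35 pos [0.6625 0.0277 0.1289] xyz [-0.1749 -0.2354 -0.0015] w [ 0.1 -0.  15.4] dist 0.293
```

```bash
python3 -m handwheel '[{"x":-0.175,"y":-0.235,"z":-0.001,"wx":0,"wy":0,"wz":15.4},{"x":-0.175,"y":-0.235,"z":-0.001,"wx":0,"wy":0,"wz":15.4},{"x":-0.175,"y":-0.235,"z":-0.001,"wx":0,"wy":0,"wz":15.4},{"x":-0.175,"y":-0.235,"z":-0.001,"wx":0,"wy":0,"wz":15.4},{"x":-0.175,"y":-0.235,"z":-0.001,"wx":0,"wy":0,"wz":15.4},{"x":-0.175,"y":-0.235,"z":-0.001,"wx":0,"wy":0,"wz":15.4},{"x":-0.175,"y":-0.235,"z":-0.001,"wx":0,"wy":0,"wz":15.4},{"x":-0.175,"y":-0.235,"z":-0.001,"wx":0,"wy":0,"wz":15.4},{"x":-0.175,"y":-0.235,"z":-0.001,"wx":0,"wy":0,"wz":15.4},{"x":-0.175,"y":-0.235,"z":-0.001,"wx":0,"wy":0,"wz":15.4}]'; python3 - <<'E'
from h import *
from bench import ctrl
s=ctrl.get_state();r=ctrl.get_image('wrist');r['s']=s
cv2.imwrite('pics/w6.png',r['image'][:,:,::-1])
goto([.4583,-.1828,.038],-6.1)
E
```

```text
time: 18.18
position: [0.4581, -0.182, 0.1285]
tool_rot: [-2.336, -2.098, 0.0]
ft_force: [0.6, -0.4, 0.2]
grip_width: 0.998
grip_force: 0.0
t18.23 pos [ 0.4587 -0.1815  0.1287] xyz [-0.0013 -0.0002  0.0907] w [-0.1 -0.   0. ] dist 0.091
```

View pics/w6.png

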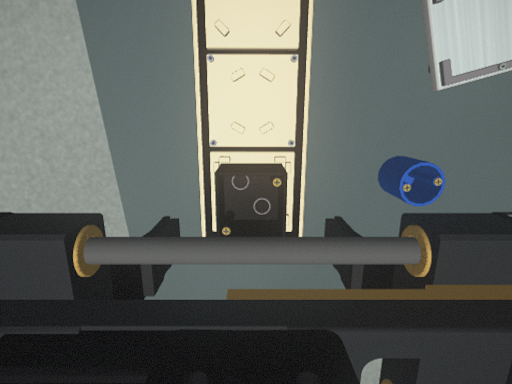

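The square box sits between the fingers, with its screws at (277,182) and (226,231), and it's aligned. The blue decoy is well clear to the right. Descending and gripping.

```bash
python3 -m handwheel '[{"x":-0.001,"y":0,"z":0.03,"wx":0,"wy":0,"wz":0},{"x":-0.001,"y":0,"z":0.06,"wx":0,"wy":0,"wz":0},{"x":-0.001,"y":0,"z":0.08,"wx":0,"wy":0,"wz":0},{"x":-0.001,"y":0,"z":0.088,"wx":0,"wy":0,"wz":0},{"x":-0.001,"y":0,"z":0.091,"wx":0,"wy":0,"wz":0},{"x":-0.001,"y":0,"z":0.091,"wx":0,"wy":0,"wz":0},{"x":-0.001,"y":0,"z":0.091,"wx":0,"wy":0,"wz":0}]' && python3 -m handwheel '[{"x":0,"y":0,"z":0,"wx":0,"wy":0,"wz":0},{"x":0,"y":0,"z":0,"wx":0,"wy":0,"wz":0},{"x":0,"y":0,"z":0,"wx":0,"wy":0,"wz":0},{"x":0,"y":0,"z":0,"wx":0,"wy":0,"wz":0},{"x":0,"y":0,"z":0,"wx":0,"wy":0,"wz":0},{"x":0,"y":0,"z":0,"wx":0,"wy":0,"wz":0},{"x":0,"y":0,"z":0,"wx":0,"wy":0,"wz":0},{"x":0,"y":0,"z":0,"wx":0,"wy":0,"wz":0},{"x":0,"y":0,"z":0,"wx":0,"wy":0,"wz":0},{"x":0,"y":0,"z":0,"wx":0,"wy":0,"wz":0}]' 0.0 15; python3 -c "
from h import *
goto([.6748,-.0547,.11],9.2)"
```

```text
time: 18.82
position: [0.4595, -0.1839, 0.0393]
tool_rot: [2.336, 2.099, 0.001]
ft_force: [-0.6, -0.2, 1.0]
grip_width: 0.996
grip_force: 0.0
time: 19.65
position: [0.4584, -0.1839, 0.0387]
tool_rot: [-2.337, -2.099, -0.0]
ft_force: [-1.4, 1.2, 3.9]
grip_width: 0.64
grip_force: 15.0
t19.65 pos [ 0.4584 -0.1839  0.0387] xyz [ 0.1516  0.2013 -0.0713] w [ -0.   -0.  -15.4] dist 0.262
```

```bash
python3 -m handwheel '[{"x":0,"y":0,"z":-0.015,"wx":0,"wy":0,"wz":0},{"x":0,"y":0,"z":-0.04,"wx":0,"wy":0,"wz":0},{"x":0,"y":0,"z":-0.065,"wx":0,"wy":0,"wz":0},{"x":0,"y":0,"z":-0.075,"wx":0,"wy":0,"wz":0},{"x":0,"y":0,"z":-0.075,"wx":0,"wy":0,"wz":0}]' && python3 -m handwheel '[{"x":0.014,"y":0.019,"z":0,"wx":0,"wy":0,"wz":-2},{"x":0.037,"y":0.049,"z":0,"wx":0,"wy":0,"wz":-5},{"x":0.06,"y":0.08,"z":0,"wx":0,"wy":0,"wz":-8},{"x":0.084,"y":0.112,"z":0,"wx":0,"wy":0,"wz":-11},{"x":0.108,"y":0.144,"z":0,"wx":0,"wy":0,"wz":-13},{"x":0.13,"y":0.173,"z":0,"wx":0,"wy":0,"wz":-15},{"x":0.146,"y":0.194,"z":0,"wx":0,"wy":0,"wz":-15.4},{"x":0.152,"y":0.201,"z":0,"wx":0,"wy":0,"wz":-15.4},{"x":0.152,"y":0.201,"z":0,"wx":0,"wy":0,"wz":-15.4},{"x":0.152,"y":0.201,"z":0,"wx":0,"wy":0,"wz":-15.4}]'; python3 -c "
from h import *
goto([.6748,-.0547,.0285],9.2)"
```

```text
time: 20.07
position: [0.4603, -0.1843, 0.1154]
tool_rot: [2.335, 2.097, 0.006]
ft_force: [0.1, -0.4, -0.6]
grip_width: 0.644
grip_force: 15.0
time: 20.9
position: [0.673, -0.0553, 0.1115]
tool_rot: [-2.035, -2.391, 0.005]
ft_force: [-0.3, -0.2, -0.2]
grip_width: 0.642
grip_force: 15.0
t20.90 pos [ 0.673  -0.0553  0.1115] xyz [0.0004 0.0021 0.083 ] w [-0.2  0.   0. ] dist 0.083
```

Lowering and releasing, then moving up and back so the tray can be checked.

```bash
python3 -m handwheel '[{"x":0,"y":0.001,"z":0.03,"wx":0,"wy":0,"wz":0},{"x":0,"y":0.001,"z":0.055,"wx":0,"wy":0,"wz":0},{"x":0,"y":0.001,"z":0.07,"wx":0,"wy":0,"wz":0},{"x":0,"y":0.001,"z":0.077,"wx":0,"wy":0,"wz":0},{"x":0,"y":0.001,"z":0.08,"wx":0,"wy":0,"wz":0},{"x":0,"y":0.001,"z":0.082,"wx":0,"wy":0,"wz":0},{"x":0,"y":0.001,"z":0.083,"wx":0,"wy":0,"wz":0},{"x":0,"y":0.001,"z":0.084,"wx":0,"wy":0,"wz":0},{"x":0,"y":0.001,"z":0.0845,"wx":0,"wy":0,"wz":0},{"x":0,"y":0.001,"z":0.0845,"wx":0,"wy":0,"wz":0}]' && python3 -m handwheel '[{"x":0,"y":0,"z":0,"wx":0,"wy":0,"wz":0},{"x":0,"y":0,"z":0,"wx":0,"wy":0,"wz":0},{"x":0,"y":0,"z":0,"wx":0,"wy":0,"wz":0},{"x":0,"y":0,"z":0,"wx":0,"wy":0,"wz":0},{"x":0,"y":0,"z":-0.02,"wx":0,"wy":0,"wz":0},{"x":0,"y":0,"z":-0.055,"wx":0,"wy":0,"wz":0},{"x":0,"y":0,"z":-0.09,"wx":0,"wy":0,"wz":0},{"x":0,"y":0,"z":-0.13,"wx":0,"wy":0,"wz":0},{"x":0,"y":0,"z":-0.17,"wx":0,"wy":0,"wz":0},{"x":0,"y":0,"z":-0.2,"wx":0,"wy":0,"wz":0}]' 0.087 && python3 -m handwheel '[{"x":-0.2,"y":-0.2,"z":0,"wx":0,"wy":0,"wz":20},{"x":-0.2,"y":-0.2,"z":0,"wx":0,"wy":0,"wz":20},{"x":-0.2,"y":-0.2,"z":0,"wx":0,"wy":0,"wz":20},{"x":-0.2,"y":-0.2,"z":0,"wx":0,"wy":0,"wz":20},{"x":-0.2,"y":-0.2,"z":0,"wx":0,"wy":0,"wz":20},{"x":-0.2,"y":-0.2,"z":0,"wx":0,"wy":0,"wz":20},{"x":-0.2,"y":-0.2,"z":0,"wx":0,"wy":0,"wz":20},{"x":-0.2,"y":-0.2,"z":0,"wx":0,"wy":0,"wz":20},{"x":-0.2,"y":-0.2,"z":0,"wx":0,"wy":0,"wz":20},{"x":-0.2,"y":-0.2,"z":0,"wx":0,"wy":0,"wz":20}]'; python3 - <<'E'
from bench import ctrl
import cv2,numpy as np
a=ctrl.get_image('top')['image'][90:250,110:390];b=ctrl.get_image('side')['image'][70:330,140:430]
a=cv2.resize(a,(560,320));b=cv2.resize(b,(310,278));c=np.zeros((600,560,3),np.uint8);c[:320]=a;c[320:598,:310]=b
w=ctrl.get_image('wrist')['image'];c[340:532,310:560]=cv2.resize(w,(250,192));cv2.imwrite('pics/end.png',c[:,:,::-1])
E
```

```text
time: 21.73
position: [0.676, -0.0541, 0.0298]
tool_rot: [2.034, 2.393, 0.001]
ft_force: [-0.4, 1.4, -0.6]
grip_width: 0.642
grip_force: 15.0
time: 22.57
position: [0.6762, -0.0546, 0.233]
tool_rot: [2.034, 2.391, 0.004]
ft_force: [1.3, 1.0, 0.2]
grip_width: 1.003
grip_force: 0.0
time: 23.4
position: [0.5107, -0.2832, 0.2292]
tool_rot: [-2.42, -2.004, -0.002]
ft_force: [-0.2, 0.3, 0.3]
grip_width: 0.997
grip_force: 0.0
```

View pics/end.png

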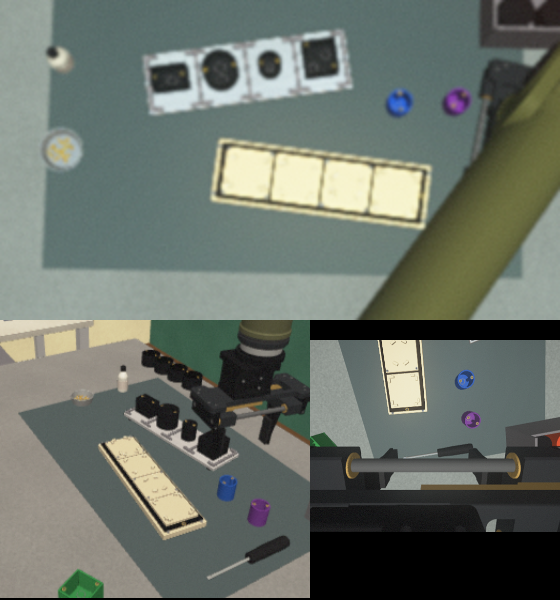

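All four boxes stand in the tray in the right order, and the bystanders haven't moved. I'll do a quick numeric check of centring before handing in.

```bash
python3 - <<'E'
from h import *
from bench import ctrl
r=ctrl.get_image('top');K,T=r['K'],r['world_to_cam'];im=r['image']
m0=np.zeros(im.shape[:2],np.uint8);c=np.array([.654,.0673]);t=np.radians(9.2);ex=np.array([np.cos(t),np.sin(t)]);ey=np.array([-ex[1],ex[0]])
for y in(.123,.041,-.041,-.123):
    m=m0.copy();cv2.fillPoly(m,[proj([np.r_[c+a*.045*ex+(y+b*.036)*ey,.045] for a,b in((1,1),(1,-1),(-1,-1),(-1,1))],K,T).round().astype(int)],1)
    v,u=np.nonzero(m&(im.max(2)<75));p=rays([[u.mean(),v.mean()]],K,T,.05)[0]-c
    print(y,len(u),'dx %.1f dy %.1f mm'%(p@ex*1e3,(p@ey-y)*1e3))
E
```

```text
0.123 213 dx 0.5 dy 6.3 mm
0.041 241 dx 1.6 dy 4.6 mm
-0.041 93 dx 0.0 dy 5.9 mm
-0.123 270 dx 0.4 dy 4.8 mm
```

```bash
python3 -c "
from bench import ctrl
print(ctrl.close_job())"
```

```text
the job is handed in; nothing more can be done
None
```

All four boxes are set down in the tray bays in their fixture order (oblong, round, small, square), upright and about 6 mm or less off bay centre by the last top view; the bystanders look unmoved, and the job was handed in at about 24 s with no verdict returned.

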